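# Walk the couverture block round to the stop bar

### The arm

A 7-joint arm with a two-finger parallel gripper is mounted at the origin on the work surface. World frame = base frame: x ahead of the robot, y to its left, z up, the work surface at z = 0. Lengths are in m, angles in rad, forces in N, time in s.
With the tool pointing down it reaches from about 0.4 to 0.85 m from the base axis. Payload 10.4 kg.
Tool frame: the origin (TCP) lies on the centre line of the jaws, within the pads' length; the fingertips stand r.finger_overhang ahead of it and the grasp point (between the pads) lies 5 mm behind it (r.finger_overhang is the distance from the TCP to the fingertips, in m); z points along the fingers, y is the line along which they close (so a half turn about z gives the same grasp; the last joint's range is limited). The gripper opens to 87 mm and grips with 3 to 60 N. Pads are 19 mm wide; open, the fingers measure 117 mm over their backs; the gripper's body (75 mm by 190 mm) begins 51 mm behind the grasp point.
Start: joints at [-0.023, 0.332, -0.065, 1.46, 0.022, 1.35, -0.088], TCP at [0.625, 0, 0.237] pointing down, gripper open.
Joint ranges: [-2.6, 2.6], [-0.5, 2.12], [-1.47, 1.34], [0.16, 2.42], [-1.27, 4.41], [0.06, 2.06], [-2.6, 2.6]. Speed limits (rad/s): [2.22, 2.22, 2.79, 2.79, 3.14, 3.14, 3.14].

### API

Orientations are given as a unit quaternion [x, y, z, w].
In Python, from bench import read_state, viewer, r gives the robot as it stands.
- The arm moves only by the tool carry_out, never from a script. Its argument "moves" is a list of rows, each a list of 6 numbers: the shift along the tool's x, y, z in units of 40 mm (1.0 is 40 mm), then the turn, a rotation vector about the tool's x, y, z in units of 8 degrees (1.0 is 8 degrees). A call has 1 to 20 rows; each row shifts and turns the commanded pose from where the row before left it, along the tool's axes as they then stand; what a row does not reach is not made up. A row lasts 1/8 s, in which the tool goes at most 62.5 mm and 10.7 degrees, less where a joint would pass 70% of its speed; a pose out of reach is approached as far as the arm can. A call is refused whole if a number of a shift passes 1 or a number of a turn 1, either way. A call with a gripper value outside its range is refused whole. "fingers" is the finger opening in mm, from 0 to 87, set as the call begins (left out, the last holds). The fingers move at their own pace and stop on an object; "force" is the grip in N (left out, the last holds). Time passes only in rows, so rows that do not move let the fingers close. It gives the time, the measured TCP pose, the force, the opening and the grip force at its end, in the units of the state.
- read_state(): the state, without advancing time (a new reading comes with each control period).
- viewer.camera(name): name is "scene" or "side" or "wrist"; returns a dict with "pixels" (480x640x3 uint8, red, green, blue), "range_z" (480x640 float32, m along the optical axis (not along the pixel's ray), 0 where there is no reading), "fx", "fy", "cx", "cy" (pixels), "xyz" and "orientation" of the camera in the world. Camera axes: x right, y down, z forward; pixel columns grow to the right and rows downward; lengths in m; the calibration is good to about 2 mm. A picture is of the moment at which its call begins.
- r.close_job(): hands the job in; it is judged then, once.
The state is a dict: "time": time; "joint_positions": joint angles; "joint_vel": joint speeds; "joint_torque": joint torques, N m; "ee_pos": TCP position; "eef_rot": TCP orientation; "ft_force": force on the tool from outside, world axes, zero at the start; "torque": the same for the moment, N m; "width": finger opening in m; "grip_force": force on a finger pad.
Only numpy, scipy, OpenCV 4.12 (cv2) and the standard library are available. Lean on these libraries where they do the work, as an engineer would, in place of code of your own. Each camera call takes 0.05 s, during which the arm holds its last target. There are 200 camera calls.

### The job

Without gripping or lifting it, walk the heavy chocolate block round on the counter by pushing its corners with the fingertips, until one of its long sides squarely faces the white stop bar while the block still stands clear of the bar; no corner may knock the bar. Then push it up so that its long side lies flush against the bar, without overhanging either end of it, and let go. Leave everything else on the counter where it is.

Things in the scene. Friction and masses are not known exactly. Their poses are not given: they have to be found in the camera images.
- block_center (a point): Centre (20 mm above the counter) of the cast chocolate block: one solid dark brown block, 150 x 100 x 40 mm high, 0.64 to 0.96 kg, loose on the smooth counter, its top moulded in 5 x 3 squares. Own x axis along the 150 mm length, y along the 100 mm width, z up. Both long sides are alike. It starts more or less end-on to the stop bar, clear of it.
- block: The same chocolate block: origin at the middle of its underside, axes as above. At 100 mm it is wider than most grippers open; it is pushed along the counter, which takes about 3 to 10 N. Pushed near one end of a long side it turns and drifts the way it is pushed; a push at the opposite end from the other side goes on turning it and brings it back.
- fence: Stop bar: straight white plastic bar fixed to the counter, 20 mm thick, 260 long, 30 high, two dark clamp feet with black knobs on its far side. Origin: middle of its underside; own y along its length, ends at y = -130 and 130 mm. The flat near face, which the block must meet, is the plane x = -10 mm (own frame); a block lying flush has its centre at x = -60 mm. The work space is on its -x side.
- cup_a_mid (a point): Bystander: paper drinking cup, open, 62 across the rim, 55 tall (sizes in mm); this point is at its middle, half-way up. To be left where it is.
- cup_b_mid (a point): Bystander: second paper drinking cup, like the first (sizes in mm); this point is at its middle, half-way up. To be left where it is.
- cutter_mid (a point): Bystander: round steel cutter ring, 64 across, 40 tall (sizes in mm); this point is at its middle, half-way up. To be left where it is.
- bowl_mid (a point): Bystander: small white bowl, 96 across, 45 tall (sizes in mm); this point is at its middle, half-way up. To be left where it is.
- jar_mid (a point): Bystander: amber glass jar with brass lid, 60 across, 52 tall, behind the stop bar (sizes in mm); this point is at its middle, half-way up. To be left where it is.
- spatula_mid (a point): Bystander: spatula lying flat, 250 long, off to the left (sizes in mm); this point is at its middle, half-way up. To be left where it is.
Not all that is in view belongs to the job. What is shaped like the block but green, pink or yellow is not meant.

How it is judged:
By the outcome, as a careful person would: the job done as asked, in the order asked, and still so for the second after the job is handed in, with the robot touching nothing.
It also fails if it takes over 67 s, if anything falls off the work surface, if the arm or the gripper's body presses on something with over 40 N, if the wrist force passes 120 N, or if a joint passes its speed limit or range.

## Working session

There is one attempt and no reset: what is moved stays moved. The work goes in short steps, Python scripts to look and compute and a tool call to move; the robot and the scene stay as the last step left them, time stands still between calls to the robot, and variables do not carry over. Pictures are saved under pics/ and viewed, at most 10 in all, crops included, and the job is handed in when it is done.

Besides the shell and the picture viewer there is one more tool, called after "Emit:" as a command line: name --pt "numbers of a row" for each row, then --argument value for the rest. carry_out: Moves the arm, as the interface text tells. Its arguments: {"type":"object","properties":{"moves":{"type":"array","items":{"type":"array","items":{"type":"number"}}},"fingers":{"type":"number"},"force":{"type":"number"}},"required":["moves"]}

```bash
mkdir -p pics; cat > h.py <<'E'
import numpy as np, cv2
from scipy.spatial.transform import Rotation as R
from bench import read_state, viewer, r
def world(c, z=None):
    """per-pixel world points from depth"""
    v,u=np.mgrid[:480,:640]; d=c["range_z"]
    p=np.stack([(u-c["cx"])/c["fx"]*d,(v-c["cy"])/c["fy"]*d,d],-1)
    return p@R.from_quat(c["orientation"]).as_matrix().T+np.array(c["xyz"])
def ray(c,uv,z):
    uv=np.atleast_2d(uv).astype(float)
    d=np.c_[(uv[:,0]-c["cx"])/c["fx"],(uv[:,1]-c["cy"])/c["fy"],np.ones(len(uv))]@R.from_quat(c["orientation"]).as_matrix().T
    o=np.array(c["xyz"]); return o+d*((z-o[2])/d[:,2])[:,None]
E
python3 - <<'E'
from h import *
print(read_state(), r.finger_overhang)
for n in("scene","side"):
    c=viewer.camera(n); cv2.imwrite(f"pics/{n}0.png",c["pixels"][...,::-1]); print(n,c["xyz"],c["orientation"],c["fx"])
    np.savez(f"{n}0.npz",**c)
E
```

```text
{'time': 0.0, 'joint_positions': array([-0.02259151,  0.33283255, -0.06471565,  1.46096415,  0.021617  ,
        1.34987627, -0.08848337]), 'joint_vel': array([ 2.16454959e-03, -7.22100940e-05, -1.85483596e-03, -1.35050461e-03,
        6.86702745e-05, -7.46198702e-04, -3.73474116e-04]), 'joint_torque': array([-1.20520472e-04, -6.23245955e+01,  2.44190963e-02, -3.89891267e+01,
       -6.13984605e-02,  3.97891912e-02,  1.87085252e-04]), 'ee_pos': array([ 6.24630348e-01, -6.57716528e-06,  2.35767617e-01]), 'eef_rot': array([ 7.07089592e-01,  7.07123631e-01, -5.15677949e-04, -4.61497905e-04]), 'ft_force': array([-0.13208531, -0.17098354,  0.20689168]), 'torque': array([-0.00367675, -0.01881317, -0.03143248]), 'grip_force': 0.0, 'width': 0.08706936676793758} 0.014
scene [1.02294466 0.60792677 1.14405654] [ 0.37352203  0.8753807  -0.28451347 -0.11507391] 554.0568411715496
side [-0.08297293  0.65782273  0.59659177] [-0.32855399  0.81569221 -0.44226636  0.176349  ] 489.5626687584199
```

View pics/scene0.png

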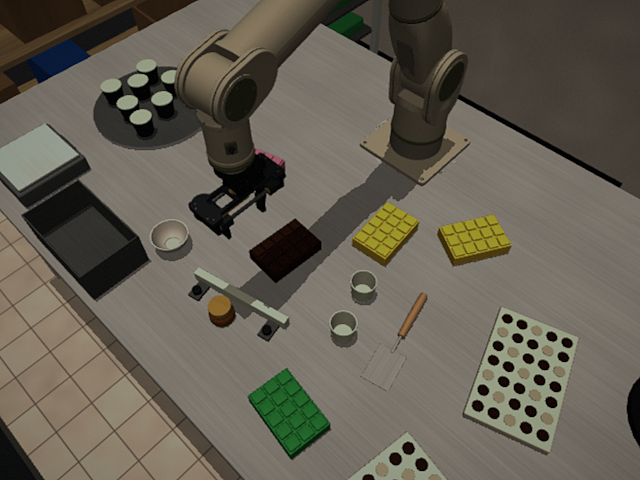

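View pics/side0.png

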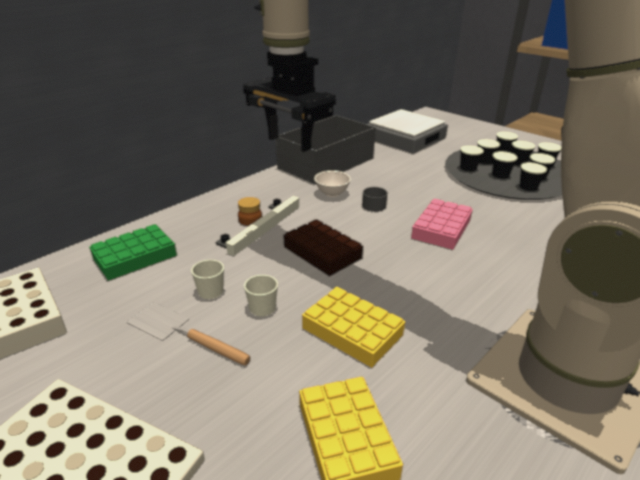

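The scene view shows the dark block at (285,250), the bar from (197,273) to (286,322), cups at (363,285) and (343,328), and the bowl at (170,237). The side view shows the block at (323,246), the bar from (230,245) to (298,203), and the cutter at (374,198), which the gripper hides in the scene view.

```bash
cat >> h.py <<'E'
def blob(c,mask,seed):
    n,l=cv2.connectedComponents(mask.astype(np.uint8)); return l==l[seed[1],seed[0]] 
def rect(P):
    (x,y),(w,h),a=cv2.minAreaRect((P[:,:2]*1000).astype(np.float32))
    if w<h: w,h,a=h,w,a+90
    return np.round([x,y,w,h,(a+90)%180-90],1)
def block(c,seed=None):
    P=world(c); im=c["pixels"].astype(int)
    m=(P[...,2]>.033)&(P[...,2]<.048)&(im.max(-1)<90)&(im[...,0]-im[...,2]>4)&(abs(P[...,0]-.63)<.2)&(abs(P[...,1])<.3)
    m=cv2.morphologyEx(m.astype(np.uint8),cv2.MORPH_OPEN,np.ones((3,3)))
    n,l,s,_=cv2.connectedComponentsWithStats(m)
    k=1+np.argmax(s[1:,4]); return rect(P[l==k]), s[k], np.median(P[l==k][:,2])
E
python3 - <<'E'
from h import *
for n,fs in (("scene",[(240,299)]),("side",[(264,226)])):
    c=dict(np.load(n+"0.npz")); P=world(c); im=c["pixels"].astype(int)
    print(n,"block",block(c))
    m=(P[...,2]>.024)&(P[...,2]<.036)&(im.min(-1)>100)&(im.max(-1)-im.min(-1)<60)&(P[...,0]>.5)
    nn,l,s,ce=cv2.connectedComponentsWithStats(m.astype(np.uint8))
    for k in range(1,nn):
        if s[k,4]>60: print(" white z30",s[k],rect(P[l==k]),np.median(P[l==k][:,2]))
    # all objects above counter in area
    m=(P[...,2]>.012)&(P[...,2]<.065)&(P[...,0]>.3)&(P[...,0]<1)&(abs(P[...,1])<.4)
    nn,l,s,ce=cv2.connectedComponentsWithStats(m.astype(np.uint8))
    for k in range(1,nn):
        if s[k,4]>60: print(" obj",s[k],rect(P[l==k]),P[l==k][:,2].max().round(3))
E
```

```text
scene block (array([521.8,   6.4, 149.3,  99.4,  -4.6]), array([ 251,  219,   69,   55, 1819], dtype=int32), np.float64(0.039836754480291114))
 white z30 [194 267  35  22 277] [705.3 -57.9  93.   21.1 -77.8] 0.03029679523607043
 white z30 [251 300  38  23 292] [670.  105.9  93.2  22.1 -76.8] 0.030538570377047103
 obj [255 147  31  21 158] [ 343.7 -243.8   97.3   27.1  -75.9] 0.046
 obj [103 209  31  31 183] [ 771.  -331.3  135.5    2.4  -89.9] 0.065
 obj [ 353  216   53   48 1433] [343.8 155.  104.1  90.8 -86.8] 0.049
 obj [150 219  39  34 787] [ 699.3 -221.8   96.3   93.1   88.1] 0.051
 obj [ 250  218   72   63 2363] [521.6   6.4 151.6 103.5  -4.2] 0.048
 obj [  47  245  102   52 1069] [ 890.3 -273.5  234.6  118.9  -46.9] 0.065
 obj [ 194  267   96   60 1122] [690.1  25.2 261.6  28.4 -77.3] 0.039
 obj [351 270  27  30 530] [475.4 217.9  61.4  61.3  84.7] 0.06
 obj [192 284  11  11  84] [743.2 -66.6  29.7  21.8  51. ] 0.027
 obj [395 292  33  53 418] [456.7 346.  149.5  19.   12.8] 0.026
 obj [208 295  28  31 644] [746.2  27.1  57.6  55.6  19. ] 0.058
 obj [330 310  28  32 527] [586.
[... 808 characters left out ...]

 obj [ 276  147   81   48 1929] [ 769.1 -240.5  233.8  222.7   46.4] 0.065
 obj [362 187  26  21 471] [ 575.6 -246.    67.8   62.9  -63. ] 0.043
 obj [ 220  196   79   56 1636] [721.6  31.4 261.6  94.  -77.4] 0.057
 obj [ 412  199   61   47 1882] [ 388.2 -261.8  152.3  100.6  -75. ] 0.044
 obj [ 283  219   81   54 2474] [521.1   4.8 151.2 103.5  -4.1] 0.043
 obj [  89  224   88   53 2640] [798.  298.  151.6 104.1  82.4] 0.044
 obj [192 260  32  36 950] [587.3 254.   62.3  58.3 -35.3] 0.057
 obj [ 244  275   34   38 1039] [477.  217.   62.   59.6 -41.5] 0.058
 obj [ 302  287   73   58 2226] [344.  153.5 102.   90.4 -85.2] 0.044
 obj [181 328  70  36 684] [454.3 344.  144.7  19.6  12.7] 0.023
```

Emit:
carry_out --pt "0 0 0 0 0 0.97" --pt "0 0 0 0 0 0.97" --pt "0 0 0 0 0 0.97" --pt "0 0 0 0 0 0.97" --pt "0 0 0 0 0 0.97" --pt "0 0 0 0 0 0.97" --pt "0 0 0 0 0 0.97" --pt "0 0 0 0 0 0.97" --pt "0 0 0 0 0 0.97" --pt "0 0 0 0 0 0.97" --pt "0 0 0 0 0 0" --fingers 0

```text
time: 1.48
ee_pos: [0.6248, 0.0001, 0.2362]
eef_rot: [0.994, 0.108, -0.0, 0.0]
ft_force: [0.4, 0.1, -0.3]
width: 0.0004
grip_force: 0.0
```

```bash
cat >> h.py <<'E'
F=np.array([687.8,24.]); A=np.radians(12.4); U=np.array([np.cos(A),np.sin(A)]); V=np.array([-U[1],U[0]])
def uv(p): d=np.asarray(p)[:2]-F; return np.round([d@U,d@V],1)
def status():
    s=read_state(); p=np.array(s["ee_pos"])*1000; M=R.from_quat(s["eef_rot"]).as_matrix()
    print("t",round(s["time"],2),"tcp uv",uv(p),"z",p[2].round(1),"toolx heading rel u",np.degrees(np.arctan2(M[1,0],M[0,0])).round(2)-12.4,"tilt",M[:,2].round(3),"F",np.round(s["ft_force"],1),"w",s["width"])
def bl():
    for n in("scene","side"):
        b,s,z=block(viewer.camera(n)); a=b[4]-12.4
        print(n,"block uv",uv(b),"size",b[2:4],"angle",round((a+180)%180-180,1),"npx",s[4])
E
python3 -c "
from h import *
status()"
```

```text
t 1.48 tcp uv [-66.7  -9.9] z 236.2 toolx heading rel u 0.049999999999998934 tilt [-0.001 -0.    -1.   ] F [ 0.4  0.1 -0.3] w 0.00037750114089476485
```

Emit:
carry_out --pt "-0.926 0.236 0 0 0 0" --pt "-0.926 0.236 0 0 0 0" --pt "-0.926 0.236 0 0 0 0" --pt "-0.926 0.236 0 0 0 0" --pt "-0.926 0.236 0 0 0 0" --pt "0 0 0.9 0 0 0" --pt "0 0 0.9 0 0 0" --pt "0 0 0.9 0 0 0" --pt "0 0 0.9 0 0 0" --pt "0 0 0.9 0 0 0" --pt "0 0 0.7 0 0 0" --pt "0 0 0 0 0 0" --pt "0 0 0 0 0 0"

```text
time: 3.1
ee_pos: [0.4549, -0.086, 0.0296]
eef_rot: [0.994, 0.109, 0.001, 0.0]
ft_force: [-0.6, 0.7, -0.4]
width: 0.0005
grip_force: 0.0
```

```bash
python3 -c "
from h import *
status()
c=viewer.camera('side');cv2.imwrite('pics/side1.png',c['pixels'][...,::-1])"
```

```text
t 3.1 tcp uv [-251.1  -57.4] z 29.6 toolx heading rel u 0.08000000000000007 tilt [ 0.001 -0.    -1.   ] F [-0.6  0.7 -0.4] w 0.000502735725086722
```

View pics/side1.png

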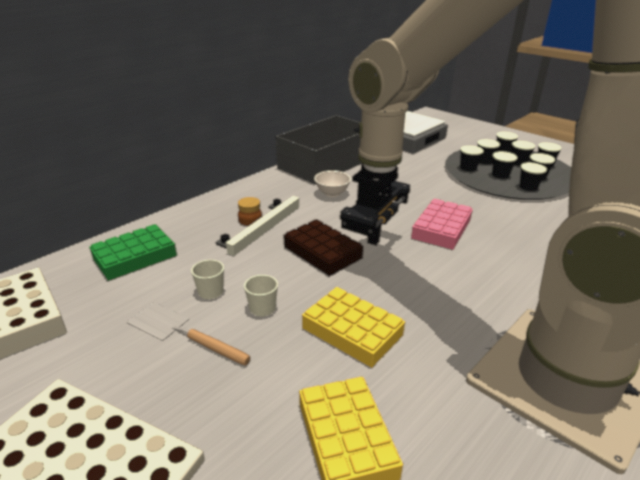

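The side view shows the closed fingertips at (374,235), beside the block's near corner and clear of it.

Emit:
carry_out --pt "0 0 0.12 0 0 0" --pt "0.06 -0.19 0 0 0 0" --pt "0.06 -0.19 0 0 0 0" --pt "0.06 -0.19 0 0 0 0" --pt "0.037 -0.12 0 0 0 0" --pt "0.037 -0.12 0 0 0 0" --pt "0.053 -0.113 0 0 0 0" --pt "0.053 -0.113 0 0 0 0" --pt "0.068 -0.105 0 0 0 0" --pt "0.068 -0.105 0 0 0 0" --pt "0 0 0 0 0 0"

```text
time: 4.53
ee_pos: [0.4619, -0.0338, 0.0236]
eef_rot: [0.994, 0.108, -0.001, 0.0]
ft_force: [-4.4, -4.4, 5.6]
width: 0.0004
grip_force: 3.4
```

```bash
python3 -c "
from h import *
status();bl()"
```

```text
t 4.53 tcp uv [-233.1   -8. ] z 23.6 toolx heading rel u -0.05000000000000071 tilt [-0.002 -0.001 -1.   ] F [-4.4 -4.4  5.6] w 0.00042141337493629174
scene block uv [-153.3   30.3] size [150.3 102.3] angle -23.3 npx 1861
side block uv [-153.   32.] size [151.2  93.7] angle -26.1 npx 1425
```

Emit:
carry_out --pt "0.053 -0.113 0 0 0 0" --pt "0.053 -0.113 0 0 0 0" --pt "0.06 -0.11 0 0 0 0" --pt "0.06 -0.11 0 0 0 0" --pt "0.068 -0.105 0 0 0 0" --pt "0.068 -0.105 0 0 0 0" --pt "0 0 0 0 0 0"

```text
time: 5.5
ee_pos: [0.4702, -0.0051, 0.0235]
eef_rot: [0.994, 0.108, -0.001, 0.0]
ft_force: [-5.4, -4.2, 5.3]
width: 0.0003
grip_force: 3.7
```

```bash
python3 -c "
from h import *
status();bl()"
```

```text
t 5.5 tcp uv [-218.8   18.4] z 23.5 toolx heading rel u -0.05000000000000071 tilt [-0.003 -0.001 -1.   ] F [-5.4 -4.2  5.3] w 0.0002524846369981729
scene block uv [-136.4   41.7] size [149.8  98.6] angle -33.5 npx 1951
side block uv [-134.    46.7] size [146.6  83.8] angle -34.1 npx 1206
```

Emit:
carry_out --pt "-0.2 0.31 0 0 0 0" --pt "0 0 -0.67 0 0 0" --pt "0 0 -0.67 0 0 0" --pt "0 0 -0.66 0 0 0" --pt "0.935 -0.37 0 0 0 0" --pt "0.935 -0.37 0 0 0 0" --pt "0.935 -0.37 0 0 0 0" --pt "0.935 -0.37 0 0 0 0" --pt "0.935 -0.37 0 0 0 0" --pt "0 0 0 0 0 0"

```text
time: 6.85
ee_pos: [0.6343, 0.096, 0.1031]
eef_rot: [0.994, 0.109, 0.0, -0.0]
ft_force: [-1.6, -0.7, 0.7]
width: 0.0005
grip_force: 0.0
```

```bash
python3 -c "
from h import *
status();bl()"
```

```text
t 6.85 tcp uv [-36.8  81.8] z 103.1 toolx heading rel u 0.11999999999999922 tilt [ 0.     0.001 -1.   ] F [-1.6 -0.7  0.7] w 0.0005088637622816113
scene block uv [-180.9   69. ] size [87.  43.4] angle -123.4 npx 293
side block uv [-137.7   43.3] size [145.1  94.3] angle -34.7 npx 1674
```

Emit:
carry_out --pt "0 0 0.65 0 0 0" --pt "0 0 0.65 0 0 0" --pt "0 0 0.63 0 0 0" --pt "-0.07 0.1 0 0 0 0" --pt "-0.07 0.1 0 0 0 0" --pt "-0.07 0.1 0 0 0 0" --pt "-0.07 0.1 0 0 0 0" --pt "-0.07 0.1 0 0 0 0" --pt "-0.075 0.1 0 0 0 0" --pt "-0.075 0.1 0 0 0 0" --pt "-0.08 0.096 0 0 0 0" --pt "-0.08 0.096 0 0 0 0" --pt "-0.085 0.092 0 0 0 0" --pt "-0.085 0.092 0 0 0 0" --pt "0 0 0 0 0 0"

```text
time: 8.82
ee_pos: [0.6099, 0.0447, 0.0268]
eef_rot: [0.994, 0.108, 0.0, 0.0]
ft_force: [2.5, 2.0, 1.1]
width: 0.0004
grip_force: 1.0
```

```bash
python3 -c "
from h import *
status();bl()"
```

```text
t 8.82 tcp uv [-71.6  37. ] z 26.8 toolx heading rel u -0.030000000000001137 tilt [ 0. -0. -1.] F [2.5 2.  1.1] w 0.0003960853609173545
scene block uv [-190.4   62.1] size [96.1 64.8] angle -144.7 npx 621
side block uv [-155.3   32.7] size [149.6  96.7] angle -43.3 npx 1701
```

Emit:
carry_out --pt "-0.088 0.09 0 0 0 0" --pt "-0.088 0.09 0 0 0 0" --pt "-0.088 0.09 0 0 0 0" --pt "-0.092 0.085 0 0 0 0" --pt "-0.095 0.082 0 0 0 0" --pt "-0.095 0.082 0 0 0 0" --pt "-0.1 0.078 0 0 0 0" --pt "-0.1 0.075 0 0 0 0" --pt "-0.1 0.072 0 0 0 0" --pt "-0.105 0.07 0 0 0 0" --pt "0 0 0 0 0 0"

```text
time: 10.3
ee_pos: [0.5792, 0.0047, 0.0265]
eef_rot: [0.994, 0.108, -0.0, 0.0]
ft_force: [2.8, 1.1, 1.6]
width: 0.0005
grip_force: 0.9
```

```bash
python3 -c "
from h import *
status();bl()"
```

```text
t 10.3 tcp uv [-110.2    4.4] z 26.5 toolx heading rel u -0.030000000000001137 tilt [-0.001 -0.    -1.   ] F [2.8 1.1 1.6] w 0.00048452156856953435
scene block uv [-202.3   50.1] size [97.5 84.8] angle -153.0 npx 655
side block uv [-190.2   23.5] size [147.6  98.6] angle -65.4 npx 1689
```

Emit:
carry_out --pt "0.27 -0.125 0 0 0 0" --pt "0 0 -0.67 0 0 0" --pt "0 0 -0.67 0 0 0" --pt "0 0 -0.66 0 0 0" --pt "-0.905 -0.195 0 0 0 0" --pt "-0.905 -0.195 0 0 0 0" --pt "-0.905 -0.195 0 0 0 0" --pt "-0.905 -0.195 0 0 0 0" --pt "-0.905 -0.195 0 0 0 0" --pt "0 0 0 0 0 0" --pt "0 0 0 0 0 0"

```text
time: 11.78
ee_pos: [0.4048, 0.012, 0.1068]
eef_rot: [0.994, 0.108, 0.0, 0.0]
ft_force: [0.9, -0.3, 0.5]
width: 0.0006
grip_force: 0.0
```

```bash
python3 -c "
from h import *
status();bl(); print(read_state()['joint_positions'].round(2))"
```

```text
t 11.78 tcp uv [-279.    49.1] z 106.8 toolx heading rel u 0.019999999999999574 tilt [ 0.001  0.    -1.   ] F [ 0.9 -0.3  0.5] w 0.0005785581978132602
scene block uv [-189.3   22. ] size [148.5  99.4] angle -64.4 npx 1752
side block uv [-189.3   21. ] size [149.7  97.4] angle -64.7 npx 1670
[-0.21 -0.03  0.06  2.16  0.    1.01 -1.5 ]
```

Emit:
carry_out --pt "-0.08 0 0 0 0 0" --pt "0 0 0.7 0 0 0" --pt "0 0 0.7 0 0 0" --pt "0 0 0.65 0 0 0" --pt "0.113 -0.053 0 0 0 0" --pt "0.113 -0.053 0 0 0 0" --pt "0.113 -0.053 0 0 0 0" --pt "0.115 -0.049 0 0 0 0" --pt "0.117 -0.043 0 0 0 0" --pt "0.117 -0.043 0 0 0 0" --pt "0.12 -0.035 0 0 0 0" --pt "0.12 -0.032 0 0 0 0" --pt "0.12 -0.03 0 0 0 0" --pt "0 0 0 0 0 0"

```text
time: 13.62
ee_pos: [0.4386, 0.0359, 0.025]
eef_rot: [0.994, 0.108, 0.0, -0.0]
ft_force: [-3.2, 1.5, 0.8]
width: 0.0001
grip_force: 1.2
```

```bash
python3 -c "
from h import *
status();bl()"
```

```text
t 13.62 tcp uv [-240.8   65.2] z 25.0 toolx heading rel u 0.03999999999999915 tilt [-0.  0. -1.] F [-3.2  1.5  0.8] w 5.5758758215149835e-05
scene block uv [-168.3   19.4] size [149.3  99.5] angle -78.2 npx 1806
side block uv [-140.6   75.8] size [50.2 22.7] angle -57.3 npx 124
```

Emit:
carry_out --pt "0.123 -0.022 0 0 0 0" --pt "0.123 -0.02 0 0 0 0" --pt "0.124 -0.015 0 0 0 0" --pt "0.125 -0.01 0 0 0 0" --pt "0.1 -0.01 0 0 0 0" --pt "0 0 0 0 0 0"

```text
time: 14.48
ee_pos: [0.4612, 0.0437, 0.0247]
eef_rot: [0.994, 0.108, 0.0, -0.0]
ft_force: [-2.5, 2.1, -0.1]
width: 0.0007
grip_force: 1.3
```

```bash
python3 -c "
from h import *
status();bl()"
```

```text
t 14.47 tcp uv [-217.1   68. ] z 24.7 toolx heading rel u 0.019999999999999574 tilt [ 0.  0. -1.] F [-2.5  2.1 -0.1] w 0.0007462346774785291
scene block uv [-155.    12.9] size [149.3  96.6] angle -89.4 npx 1846
side block uv [-122.3   81.8] size [19.5  9.8] angle -25.8 npx 39
```

Emit:
carry_out --pt "-0.4 0 0 0 0 0" --pt "0 0.7 0 0 0 0" --pt "0 0.7 0 0 0 0" --pt "0 0 0 0 0 0" --pt "0 0 0 0 0 0" --pt "0 0 0 0 0 0" --fingers 87

```text
time: 15.32
ee_pos: [0.4576, -0.0139, 0.0247]
eef_rot: [0.994, 0.109, 0.0, -0.0]
ft_force: [0.2, -0.6, 0.3]
width: 0.0526
grip_force: 0.0
```

```bash
python3 - <<'E'
from h import *
status();bl()
for n in("scene","side"):
    c=viewer.camera(n); P=world(c); im=c["pixels"].astype(int)
    d=P[...,:2]*1000-F; u,v=d@U,d@V
    m=(P[...,2]>.024)&(P[...,2]<.036)&(im.min(-1)>90)&(abs(u)<30)&(abs(v)<150)
    print(n,rect(P[m]),m.sum(), "near edge by v bins:",[(b,round(np.percentile(u[m&(abs(v-b)<15)],4),1)) for b in(-110,-70,-30,30,70,110) if (m&(abs(v-b)<15)).sum()>10])
    if n=="scene": cv2.imwrite("pics/scene2.png",c["pixels"][...,::-1])
E
```

```text
t 15.32 tcp uv [-233.    12.4] z 24.7 toolx heading rel u 0.07000000000000028 tilt [ 0.001  0.    -1.   ] F [ 0.2 -0.6  0.3] w 0.05256398436101687
scene block uv [-156.5   12.9] size [149.6 101.5] angle -88.8 npx 1873
side block uv [-158.5   14.6] size [142.7  93.8] angle -88.5 npx 819
scene [686.7  24.6 259.5  22.9 -77.6] 858 near edge by v bins: [(-110, np.float64(-9.7)), (-70, np.float64(-9.6)), (-30, np.float64(-9.6)), (30, np.float64(-9.4)), (70, np.float64(-9.5)), (110, np.float64(-9.3))]
side [687.4  23.2 261.2  23.8 -77.7] 646 near edge by v bins: [(-110, np.float64(-10.0)), (-70, np.float64(-11.2)), (-30, np.float64(-10.7)), (30, np.float64(-9.7)), (70, np.float64(-10.6)), (110, np.float64(-10.7))]
```

View pics/scene2.png

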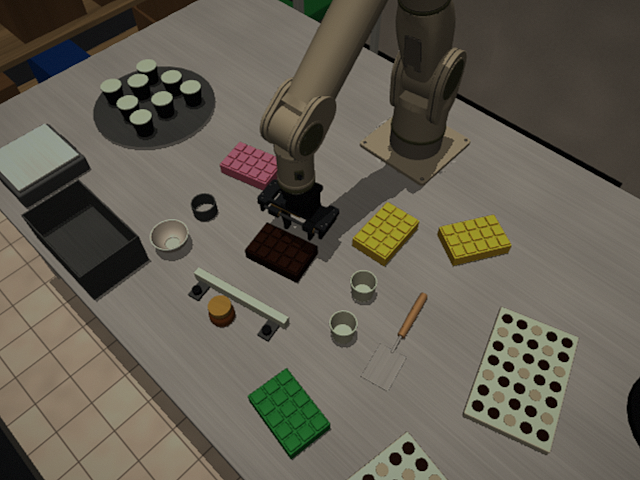

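The scene view shows the block at (282,250), its long side facing the bar, which runs from (195,272) to (287,322). There is a clear gap between them, and the fingers are behind the block at (300,222). I'll push with two fingers next.

Emit:
carry_out --pt "0 0 0 0 0 0" --pt "0 0 0 0 0 0" --pt "0 0 0 0 0 0" --pt "0.125 0 0 0 0 0" --pt "0.125 0 0 0 0 0" --pt "0.125 0 0 0 0 0" --pt "0.125 0 0 0 0 0" --pt "0.125 0 0 0 0 0" --pt "0.125 0 0 0 0 0" --pt "0.125 0 0 0 0 0" --pt "0.125 0 0 0 0 0" --pt "0.125 0 0 0 0 0" --pt "0.125 0 0 0 0 0" --pt "0.125 0 0 0 0 0" --pt "0.125 0 0 0 0 0" --pt "0.125 0 0 0 0 0" --pt "0.125 0 0 0 0 0" --pt "0.125 0 0 0 0 0" --pt "0 0 0 0 0 0"

```text
time: 17.9
ee_pos: [0.5296, 0.001, 0.024]
eef_rot: [0.994, 0.108, -0.002, 0.0]
ft_force: [-4.8, -1.1, 2.3]
width: 0.0872
grip_force: 2.7
```

```bash
python3 -c "
from h import *
status();bl()"
```

```text
t 17.9 tcp uv [-159.5   11.5] z 24.0 toolx heading rel u -0.030000000000001137 tilt [-0.003 -0.001 -1.   ] F [-4.8 -1.1  2.3] w 0.08715536673269345
scene block uv [-98.6  12.2] size [150.8  99.9] angle -89.7 npx 1954
side block uv [-102.6   54.7] size [98.2 65.6] angle -5.3 npx 548
```

Emit:
carry_out --pt "0.125 0 0 0 0 0" --pt "0.125 0 0 0 0 0" --pt "0.125 0 0 0 0 0" --pt "0.125 0 0 0 0 0" --pt "0.125 0 0 0 0 0" --pt "0.1 0 0 0 0 0" --pt "0.08 0 0 0 0 0" --pt "0.06 0 0 0 0 0" --pt "0 0 0 0 0 0"

```text
time: 19.12
ee_pos: [0.5629, 0.0082, 0.0239]
eef_rot: [0.994, 0.108, -0.002, 0.0]
ft_force: [-7.2, -2.2, 4.8]
width: 0.0866
grip_force: 3.8
```

```bash
python3 -c "
from h import *
status();bl()"
```

```text
t 19.12 tcp uv [-125.4   11.4] z 23.9 toolx heading rel u -0.030000000000001137 tilt [-0.004 -0.001 -1.   ] F [-7.2 -2.2  4.8] w 0.08661016247006596
scene block uv [-65.5  11.9] size [149.8  99.1] angle -89.2 npx 1976
side block uv [-68.9  52.5] size [97.6 66.1] angle -0.5 npx 509
```

Emit:
carry_out --pt "0.05 0 0 0 0 0" --pt "0.05 0 0 0 0 0" --pt "0.03 0 0 0 0 0" --pt "0 0 0 0 0 0"

```text
time: 19.73
ee_pos: [0.5678, 0.0093, 0.0239]
eef_rot: [0.994, 0.108, -0.002, 0.0]
ft_force: [-8.1, -2.3, 6.2]
width: 0.0868
grip_force: 4.5
```

Emit:
carry_out --pt "0.03 0 0 0 0 0" --pt "0 0 0 0 0 0"

```text
time: 19.98
ee_pos: [0.5686, 0.0094, 0.0239]
eef_rot: [0.994, 0.108, -0.003, 0.0]
ft_force: [-9.9, -2.9, 7.4]
width: 0.0872
grip_force: 5.3
```

Emit:
carry_out --pt "0.03 0 0 0 0 0" --pt "0 0 0 0 0 0"

```text
time: 20.23
ee_pos: [0.5687, 0.0095, 0.0239]
eef_rot: [0.994, 0.108, -0.004, 0.0]
ft_force: [-17.2, -2.9, 13.7]
width: 0.0868
grip_force: 8.5
```

Emit:
carry_out --pt "0.03 0 0 0 0 0" --pt "0 0 0 0 0 0" --pt "-0.25 0 0 0 0 0" --pt "-0.4 0 0 0 0 0" --pt "0 0 0 0 0 0"

```text
time: 20.85
ee_pos: [0.5473, 0.005, 0.0245]
eef_rot: [0.994, 0.108, -0.0, -0.0]
ft_force: [-0.3, -0.7, 0.8]
width: 0.0869
grip_force: 0.0
```

Emit:
carry_out --pt "0 0 0 0 0 0" --pt "0 0 0 0 0 0" --pt "0 0 0 0 0 0" --pt "0 0 0 0 0 0" --pt "0 0 0 0 0 0" --pt "0 0 0 0 0 0" --pt "0 0 0 0 0 0" --pt "0 0 0 0 0 0" --pt "0 0 0 0 0 0" --pt "0 0 0 0 0 0" --pt "0 0 0 0 0 0" --pt "0 0 0 0 0 0" --fingers 0

```text
time: 22.35
ee_pos: [0.5477, 0.0051, 0.0246]
eef_rot: [0.994, 0.108, 0.0, -0.0]
ft_force: [0.4, -0.0, -0.5]
width: 0.0003
grip_force: 0.0
```

```bash
python3 -c "
from h import *
status();bl()"
```

```text
t 22.35 tcp uv [-140.8   11.7] z 24.6 toolx heading rel u 0.0 tilt [ 0.  0. -1.] F [ 0.4 -0.  -0.5] w 0.0003132719788456014
scene block uv [-60.9  11.8] size [151.3  99. ] angle -89.2 npx 2019
side block uv [-62.   41.5] size [94.1 87.6] angle -178.0 npx 647
```

Emit:
carry_out --pt "0.2 0 0 0 0 0" --pt "0.2 0 0 0 0 0" --pt "0.08 0 0 0 0 0" --pt "0.05 0 0 0 0 0" --pt "0 0 0 0 0 0"

```text
time: 23.08
ee_pos: [0.5684, 0.0097, 0.0244]
eef_rot: [0.994, 0.108, -0.0, -0.0]
ft_force: [-0.1, -0.0, -0.2]
width: 0.0008
grip_force: 0.0
```

Emit:
carry_out --pt "0.04 0 0 0 0 0" --pt "0.03 0 0 0 0 0" --pt "0 0 0 0 0 0"

```text
time: 23.45
ee_pos: [0.5686, 0.0097, 0.0242]
eef_rot: [0.994, 0.108, -0.003, 0.0]
ft_force: [-13.2, -1.1, 9.4]
width: 0.0004
grip_force: 6.3
```

Emit:
carry_out --pt "0.03 0 0 0 0 0" --pt "0 0 0 0 0 0"

```text
time: 23.7
ee_pos: [0.5686, 0.0096, 0.0242]
eef_rot: [0.994, 0.108, -0.004, 0.0]
ft_force: [-18.5, -1.8, 15.4]
width: 0.0005
grip_force: 9.4
```

Emit:
carry_out --pt "0 0 0 0 0 0" --pt "-0.2 0 0 0 0 0" --pt "-0.5 0 0 0 0 0" --pt "-0.7 0 0 0 0 0" --pt "-0.7 0 -0.3 0 0 0" --pt "-0.5 0 -0.7 0 0 0" --pt "0 0 -0.9 0 0 0" --pt "0 0 -0.9 0 0 0" --pt "0 0 0 0 0 0" --pt "0 0 0 0 0 0"

```text
time: 24.95
ee_pos: [0.4705, -0.0118, 0.1362]
eef_rot: [0.994, 0.108, 0.0, -0.0]
ft_force: [-0.2, -0.1, -0.2]
width: 0.0003
grip_force: 0.0
```

```bash
python3 - <<'E'
from h import *
status();bl()
c=viewer.camera("side"); im=cv2.resize(c["pixels"][160:300,170:400],(690,420),interpolation=cv2.INTER_CUBIC)
cv2.imwrite("pics/side3.png",im[...,::-1])
c=viewer.camera("scene"); im=cv2.resize(c["pixels"][190:350,140:380],(720,480),interpolation=cv2.INTER_CUBIC)
cv2.imwrite("pics/scene3.png",im[...,::-1])
E
```

```text
t 24.95 tcp uv [-219.9   11.7] z 136.2 toolx heading rel u 0.0 tilt [ 0.  0. -1.] F [-0.2 -0.1 -0.2] w 0.0003135691446215546
scene block uv [-58.6  11.6] size [149.9  96.5] angle -90.3 npx 2011
side block uv [-62.5  11.8] size [149.6  95.6] angle -90.8 npx 1470
```

View pics/side3.png

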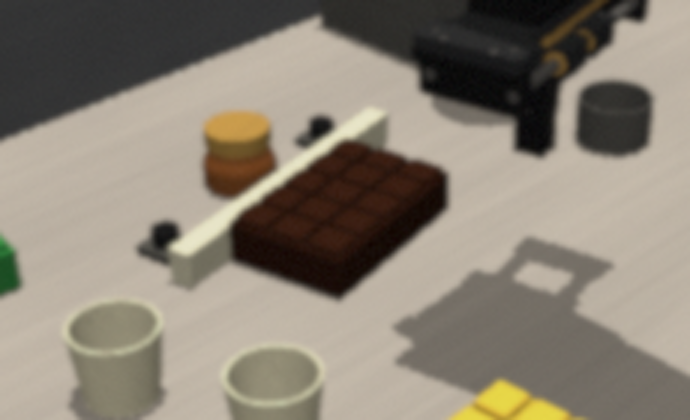

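View pics/scene3.png

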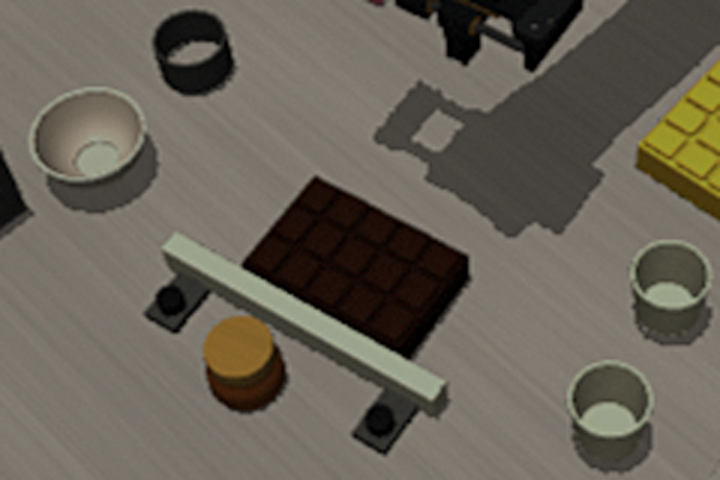

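The side crop shows the block's long side against the bar with no visible gap, from (235,225) to (350,145). The scene crop shows it within both bar ends, (170,240) and (440,395). The arm is clear and the bystanders look unmoved.

```bash
python3 -c "
from h import *
print(r.close_job())"
```

```text
the job is handed in; nothing more can be done
None
```

The chocolate block was walked round by corner pushes and now lies with its long side flush against the stop bar, about 12 mm off the bar's middle and inside both ends; the arm is clear, the cups, cutter, bowl and jar look unmoved, and the job was handed in at about 25 s.

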